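Close up the ingredient case

TASK

Pack up the blue ingredient case: first fold the upright lime-green bottle cover on its left down flat over the bottles, then swing the open case lid down over it until it is fully shut, easing it down so that it does not slam. Only push with the fingertips from the outer sides: take hold of nothing, keep your fingers off the mirror inside the lid and off the foam under the cover. Do not shove or lift the case, and leave the bottles, jar and scale around it alone.

Things in the scene. Friction and masses are not known exactly. Their poses are not given: they have to be found in the camera images.
- case: Dark blue case, loose on the table, front (carry handle, 2 undone catches) to the robot. Origin: centre of its underside; own x to its back, away from the robot, y to its left, z up. 200 (x) x 270 (y) mm, rim 105 above the table. About 3 kg: stays put under pushes below 10 N. Bottles stand in its left half, tubs in its right, all below the rim. Handle sticks out 28 mm in front, 58 mm up.
- lid_hinge (a point): Middle of the lid's hinge line on the far rim: in the case's frame (100, 0, 105) mm. The line runs along the case's y.
- lid (a joint): Angle of the lid: 0 fully shut (its edge meets the rim), 1.57 standing upright, 1.8 furthest back. Starts open at 1.35 to 1.7. Stiff friction hinge: it stays at any angle where it is left; moving it takes about 2 to 7 N at 155 mm from the hinge.
- lid_edge (a point): Middle of the lid's free edge, on its outer face. The lid is a shell 200 (from the hinge) x 270 x 32 mm; its outer face is flat and plain, parallel to the hinge line and 32 mm outside it (137 mm above the table when shut). Upright, that face looks away from the robot and the edge is 305 mm above the table.
- mirror: Mirror 160 x 210 x 4 mm fixed on the inner face of the lid. Not to be touched. Origin: middle of its exposed face, 22 mm from the plane of the lid's rim.
- cover_hinge (a point): Middle of the bottle cover's hinge line: in the case's frame (-18, 118, 100) mm. The line runs along the case's x, just inside the left wall.
- cover (a joint): Angle of the bottle cover: 0 flat over the bottles, level with the rim; 1.57 upright; 1.85 leaning furthest out to the left. Starts at 1.45 to 1.8. Stiff hinge: stays where it is left; moving it takes 1 to 3 N at 85 mm from the hinge. While it stands, the lid strikes it and cannot shut.
- cover_edge (a point): Middle of the cover's free edge, on its outer face, 112 mm from the hinge. The cover is a lime-green plate 128 (along the hinge) x 112 x 4 mm with a lip 5 mm high along the free edge on the outer face. That face looks left (case +y) when the cover stands, and up when it lies (then 102 mm above the table).
- pad: Dark foam pad 104 x 84 x 8 mm under the cover (on its right-hand face while it stands). Not to be touched. Origin: its centre.
- amber_bottle: Loose amber bottle, 42 mm across, 105 mm tall, origin at the centre of its underside. Leave alone.
- white_jar: Loose white jar with green lid, 62 mm across, 55 mm tall, origin at the centre of its underside. Leave alone.
- yellow_bottle: Loose yellow bottle, 38 mm across, 95 mm tall, origin at the centre of its underside. Leave alone.
- scale: Loose black pocket scale with a steel pan, 75 x 125 x 21 mm, lying to the right of the case, origin at the centre of its underside. Leave alone.

How it is judged (in metres and radians):
On the way, in this order (a step that is already met when the one before it is completed fails the run):
1. the bottle cover lies flat while the lid is still open (value of joint cover below 0.05 rad and value of joint lid above 0.9 rad), for 0.2 s.
2. the lid is fully shut over the folded cover (value of joint lid below 0.03 rad and value of joint cover below 0.05 rad), for 0.2 s.
At the end, for the whole second after the job is handed in: The cover lies flat (joint below 0.05 rad) and the lid is shut over it (below 0.03 rad); the case stands within 30 mm of where it was, at rest; the bottles, jar and scale stand within 20 mm of where they were, not tipped (all of step 2 and linear speed of case below 0.02 m/s and distance of case from where it was at the start of the episode below 0.03 m and not (distance of amber_bottle from where it was at the start of the episode above 0.02 m) and not (angle between amber_bottle's own z axis and vertical above 0.3 rad) and not (distance of white_jar from where it was at the start of the episode above 0.02 m) and not (angle between white_jar's own z axis and vertical above 0.3 rad) and not (distance of yellow_bottle from where it was at the start of the episode above 0.02 m) and not (angle between yellow_bottle's own z axis and vertical above 0.3 rad) and not (distance of scale from where it was at the start of the episode above 0.02 m) and not (angle between scale's own z axis and vertical above 0.3 rad)); the robot touches nothing.
It fails at once if the case is shoved, tipped or lifted (more than 30 mm or 0.15 rad) (distance of case from where it was at the start of the episode above 0.03 m or angle between case's own z axis and vertical above 0.15 rad).
It fails at once if the lid slams (faster than 2 rad/s in the last 0.2 rad) (value of joint lid below 0.2 rad and velocity of joint lid below -2 rad/s).
It fails at once if the fingers touch the mirror inside the lid (over 1 N), as when taking hold of the lid (contact force between the fingers and mirror above 1 N).
It fails at once if the fingers touch the foam under the cover (over 1 N), as when taking hold of the cover (contact force between the fingers and pad above 1 N).
It fails at once if a bottle, the jar or the scale is moved over 20 mm, lifted or tipped (distance of any of amber_bottle, white_jar, yellow_bottle, scale from where it was at the start of the episode above 0.02 m or angle between any of amber_bottle, white_jar, yellow_bottle, scale's own z axis and vertical above 0.3 rad).
It also fails if it takes over 61 s, if anything falls off the work surface, if the arm or the gripper's body presses on something with over 40 N, if the wrist force passes 120 N, or if a joint passes its speed limit or range.

ROBOT

A 6-joint arm with a two-finger parallel gripper is mounted at the origin on the work surface. World frame = base frame: x ahead of the robot, y to its left, z up, the work surface at z = 0. Lengths are in mm, angles in rad, forces in N, time in s.
With the tool pointing down it reaches from about 350 to 775 mm from the base axis. Payload 7.3 kg.
Tool frame: the origin (TCP) lies at the very end of the fingers, on their centre line; the grasp point (between the pads) lies bot.grip_point_offset behind it (bot.grip_point_offset is the distance from the TCP to the grasp point, in mm); z points along the fingers, y is the line along which they close (so a half turn about z gives the same grasp; the last joint's range is limited). The gripper opens to 92 mm and grips with 3 to 60 N. Pads are 19 mm wide; open, the fingers measure 130 mm over their backs; the gripper's body (75 mm by 190 mm) begins 47 mm behind the grasp point.
Start: joints at [1.117, 0.342, 1.524, -0, 1.275, -0.146], TCP at [159.041, 500.351, 226.741] pointing down, gripper open.
Joint ranges: [-2.53, 2.53], [-0.77, 2.02], [0.04, 2.7], [-1, 4.14], [0.28, 2.66], [-3.11, 3.11]. Speed limits (rad/s): [2.57, 2.57, 3.14, 3.14, 3.14, 3.14].

INTERFACE

Orientations are given as [roll, pitch, yaw] about the fixed x, y, z axes, in that order (R = Rz(yaw) Ry(pitch) Rx(roll)).
In Python, from plant import bot gives the robot as it stands. The module is installed in compiled form; this text tells all that it offers.
- The arm moves only by the tool carry_out, never from a script. Its argument "plan" is a list of rows, each an object of numbers: "tx", "ty", "tz": the shift along the world's x, y, z in mm; "rx", "ry", "rz": the turn, a rotation vector about the world's x, y, z in rad. A call has 1 to 12 rows; each row shifts and turns the commanded pose from where the row before left it; what a row does not reach is not made up. A row lasts 1/10 s, in which the tool goes at most 50 mm and 8.59 degrees, less where a joint would pass 70% of its speed; a pose out of reach is approached as far as the arm can. A call with a gripper value outside its range is refused whole. "gripper" is the closure, from 0 (fully open) to 1 (shut), set as the call begins (left out, the last holds). The fingers move at their own pace and stop on an object; the grip force is fixed at half the most. Time passes only in rows, so rows that do not move let the fingers close. It gives the time, the measured TCP pose, the force, the opening and the grip force at its end, in the units of the state.
- bot.get_obs(): the state, without advancing time (a new reading comes with each control period).
- bot.capture(name): name is "scene" or "top" or "wrist"; returns the picture (400x640x3 uint8, red, green, blue); there is no depth.
- bot.camera_model(name): a dict with "camera_matrix" (3x3 intrinsics, pixels), "R" (3x3) and "t" (3): a world point X has camera coordinates R X + t. Camera axes: x right, y down, z forward; pixel columns grow to the right and rows downward; lengths in mm; the calibration is good to about 2 mm. A picture is of the moment at which its call begins: read the wrist's pose just before it. camera_model takes no time and is no camera call; for the wrist camera it gives the pose at the moment of the call.
- bot.close_job(): hands the job in; it is judged then, once.
The state is a dict: "time": time; "joint_positions": joint angles; "dq": joint speeds; "tau": joint torques, N m; "tool_pos": TCP position; "tcp_rot": TCP orientation; "contact_force": force on the tool from outside, world axes, zero at the start; "moment": the same for the moment, N m; "grip_width": finger opening in mm; "finger_force": force on a finger pad.
Only numpy, scipy, OpenCV 4.12 (cv2) and the standard library are available. Lean on these libraries where they do the work, as an engineer would, in place of code of your own. Each camera call takes 0.05 s, during which the arm holds its last target. There are 200 camera calls.

## Working session

There is one attempt and no reset: what is moved stays moved. The work goes in short steps, Python scripts to look and compute and a tool call to move; the robot and the scene stay as the last step left them, time stands still between calls to the robot, and variables do not carry over. Pictures are saved under pics/ and viewed, at most 10 in all, crops included, and the job is handed in when it is done.

Besides the shell and the picture viewer there is one more tool, called as name(argument=value, ...), one argument or row to a line, values as JSON. carry_out: Moves the arm, as the interface text tells. Its arguments: {"type":"object","properties":{"plan":{"type":"array"},"gripper":{"type":"number"}},"required":["plan"]}

```bash
mkdir -p pics
python3 - <<'E'
from plant import bot
import cv2,numpy as np
o=bot.get_obs();print({k:np.round(v,3) for k,v in o.items()},bot.grip_point_offset)
for n in("scene","top"):
    im=bot.capture(n);cv2.imwrite(f"pics/{n}0.png",im[:,:,::-1])
    m=bot.camera_model(n);print(n,{k:np.round(v,2).tolist() for k,v in m.items()})
E
```

```text
{'time': np.float64(0.0), 'joint_positions': array([ 1.117,  0.343,  1.525,  0.   ,  1.275, -0.146]), 'dq': array([-0.001, -0.   , -0.001, -0.001, -0.001, -0.001]), 'tau': array([ -0.   , -43.126, -24.422,   0.072,   0.056,  -0.   ]), 'tool_pos': array([158.845, 499.959, 226.045]), 'tcp_rot': array([-3.14 , -0.   ,  2.834]), 'contact_force': array([-0.635, -0.184,  0.418]), 'moment': array([0.04 , 0.032, 0.078]), 'finger_force': np.float64(0.0), 'grip_width': np.float64(91.841)} 18.8
scene {'camera_matrix': [[386.21, 0.0, 315.13], [0.0, 386.21, 197.89], [0.0, 0.0, 1.0]], 'R': [[-0.88, -0.47, 0.01], [-0.45, 0.84, -0.29], [0.13, -0.26, -0.96]], 't': [491.5, 248.26, 824.65]}
top {'camera_matrix': [[480.29, 0.0, 319.83], [0.0, 480.29, 200.55], [0.0, 0.0, 1.0]], 'R': [[-0.01, -1.0, 0.0], [-0.97, 0.01, -0.25], [0.25, -0.0, -0.97]], 't': [31.02, 542.37, 976.55]}
```

View pics/scene0.png

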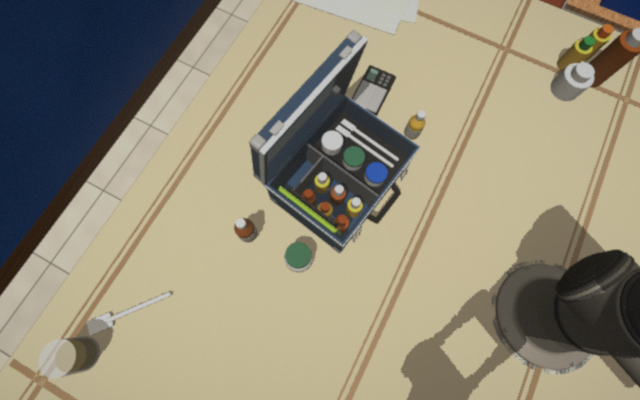

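View pics/top0.png

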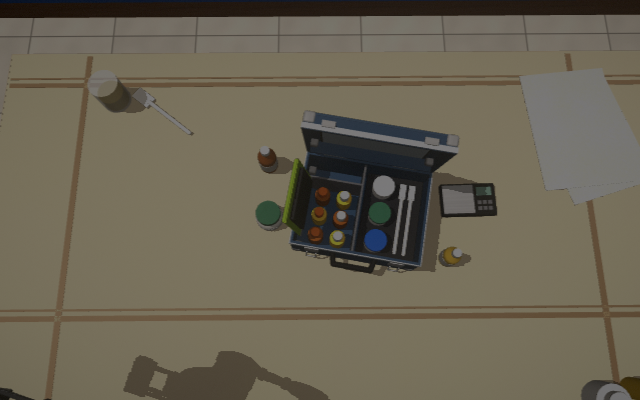

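The scene view shows the case open, with the lime cover upright at (307,209) and the lid standing from (262,160) to (355,50). In the top view the cover is at (295,197), the amber bottle at (266,158), the jar at (268,213), the yellow bottle at (453,256) and the scale at (468,200). The case's front rim runs from about (293,247) to (423,263).

```bash
python3 - <<'E'
import cv2
im=cv2.imread("pics/top0.png")[95:285,245:505]
cv2.imwrite("pics/topc.png",cv2.resize(im,None,fx=3,fy=3,interpolation=cv2.INTER_CUBIC))
E
cat > h.py <<'E'
import numpy as np, cv2
from plant import bot
def ray(n,u,v,m=None):
    m=m or bot.camera_model(n);K,R,t=[np.array(m[k],float) for k in("camera_matrix","R","t")]
    return -R.T@t, R.T@np.linalg.solve(K,[u,v,1.])
def onz(n,u,v,z):
    c,d=ray(n,u,v);return c+d*(z-c[2])/d[2]
def proj(n,X):
    m=bot.camera_model(n);K,R,t=[np.array(m[k],float) for k in("camera_matrix","R","t")]
    p=(K@(R@np.atleast_2d(X).T+t.reshape(3,1))).T;return p[:,:2]/p[:,2:]
E
```

```text
(no output)
```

View pics/topc.png

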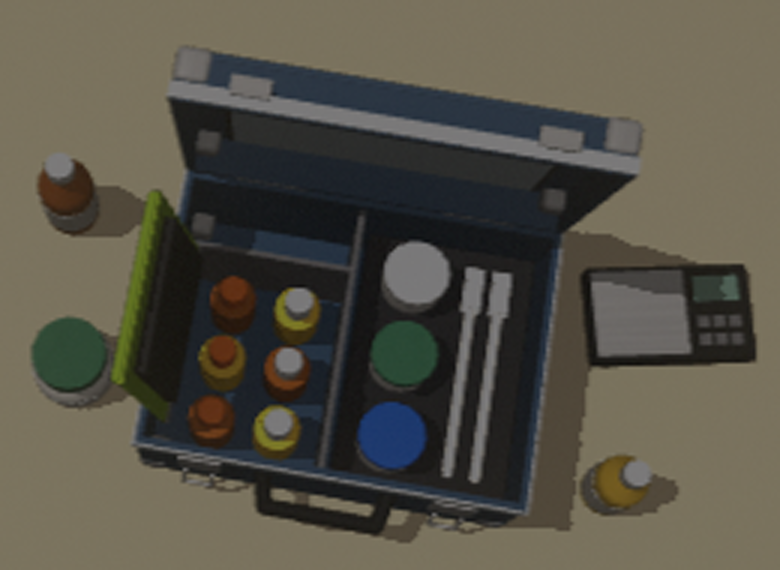

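The crop gives these pixels: rim corners FL (137,443), FR (524,515), BR (562,235) and BL (187,173). The lid's free edge has its inner side from (169,97) to (636,172) and its outer side from (180,48) to (641,122). The cover's free edge runs (155,193) to (118,378).

Run:
```python
from h import *
f=lambda p:(p[0]/3+245,p[1]/3+95)
P={k:onz("top",*f(p),105)[:2] for k,p in dict(FL=(137,443),FR=(524,515),BR=(562,235),BL=(187,173)).items()}
print(P);print("W",np.linalg.norm(P['FL']-P['FR']),np.linalg.norm(P['BL']-P['BR']),"L",np.linalg.norm(P['FL']-P['BL']),np.linalg.norm(P['FR']-P['BR']))
c=sum(P.values())/4
ydir=(P['FL']-P['FR']+P['BL']-P['BR']);xdir=(P['BL']-P['FL']+P['BR']-P['FR'])
y1=np.arctan2(ydir[1],ydir[0])-np.pi/2;y2=np.arctan2(xdir[1],xdir[0]);yaw=(2*y1+y2)/3
print("c",c,"yaw",y1,y2,yaw)
ex=np.array([np.cos(yaw),np.sin(yaw),0]);ey=np.array([-ex[1],ex[0],0])
C=np.array([*c,0])
# lid angle: ray of lid-edge middle, in case frame, for each angle predict
def loc(n,u,v):
    o,d=ray(n,u,v);B=np.array([ex,ey,[0,0,1]]);return B@(o-C),B@d
def fit(fn,pts,plane_axis,lo,hi,off):
    best=[]
    for a in np.linspace(lo,hi,91):
        X=fn(a);W=C+X[0]*ex+X[1]*ey+X[2]*np.array([0,0,1]);e=np.linalg.norm(proj("top",W)[0]-pts);best.append((e,a))
    return min(best)
lid=lambda h:(lambda a:np.array([100-200*np.cos(a)+h*np.sin(a),0,105+200*np.sin(a)+h*np.cos(a)]))
mid=lambda p,q:np.array(f(((p[0]+q[0])/2,(p[1]+q[1])/2)))
print("lid",fit(lid(0),mid((169,97),(636,172)),0,1.2,1.85,0),fit(lid(32),mid((180,48),(641,122)),0,1.2,1.85,0))
cov=lambda a:np.array([-18,118-112*np.cos(a)+4*np.sin(a),100+112*np.sin(a)+4*np.cos(a)])
print("cov",fit(cov,mid((155,193),(118,378)),0,1.3,1.9,0))
for n,p,z in(("amber",(60,165),105),("jar",(68,353),55),("yellow",(636,472),95),("scale",(668,315),15)):
    w=onz("top",*f(p),z)-C;print(n,onz("top",*f(p),z).round(),"case frame",np.round([w@ex,w@ey]))
m=bot.camera_model("wrist");print({k:np.round(v,2).tolist() for k,v in m.items()})
```

```text
{'FL': array([444.52216973,  87.70618755]), 'FR': array([ 393.6987023 , -173.70605044]), 'BR': array([ 591.1250176, -212.1254209]), 'BL': array([639.37678003,  53.43286971])}
W 266.3069338444767 269.9063509546871 L 197.84584775095797 201.12980385747622
c [517.18066742 -61.17310352] yaw -0.18583966869236024 -0.18322929741556113 -0.1849695449334272
lid (np.float64(0.3952741047042903), np.float64(1.4383333333333332)) (np.float64(0.22707898478564995), np.float64(1.431111111111111))
cov (np.float64(0.7265775387027142), np.float64(1.76))
amber [646. 144. 105.] case frame [ 89. 226.]
jar [519. 141.  55.] case frame [-35. 200.]
yellow [ 424. -254.   95.] case frame [ -56. -207.]
scale [ 555. -311.   15.] case frame [  83. -239.]
{'camera_matrix': [[331.5, 0.0, 321.92], [0.0, 331.5, 204.49], [0.0, 0.0, 1.0]], 'R': [[0.3, 0.95, -0.0], [0.92, -0.29, 0.27], [0.26, -0.08, -0.96]], 't': [-524.85, -32.97, 390.64]}
```

Sizes agree with the spec to within 4 mm. The case is at (517,-61) with yaw -0.185, the lid at 1.435 and the cover at 1.76. I'll close the fingers and move to the left of the cover, staying high.

carry_out(
  plan=[
    {"tx": 20, "ty": -20, "tz": 5, "rz": 0.0123},
    {"tx": 30, "ty": -30, "rz": 0.0123},
    {"tx": 32, "ty": -32, "rz": 0.0123},
    {"tx": 32, "ty": -32, "rz": 0.0123},
    {"tx": 32, "ty": -32, "rz": 0.0123},
    {"tx": 32, "ty": -32, "rz": 0.0123},
    {"tx": 32, "ty": -32, "rz": 0.0123},
    {"tx": 32, "ty": -32, "rz": 0.0123},
    {"tx": 32, "ty": -32, "rz": 0.0123},
    {"tx": 32, "ty": -32, "rz": 0.0123},
    {"tx": 32, "ty": -32},
    {"tx": 10, "ty": -10},
  ],
  gripper=1,
)

```text
invalid input at $.plan[0]: expected keys tx, ty, tz, rx, ry, rz
```

carry_out(
  plan=[
    {"tx": 20, "ty": -20, "tz": 5, "rx": 0, "ry": 0, "rz": 0.0123},
    {"tx": 30, "ty": -30, "tz": 0, "rx": 0, "ry": 0, "rz": 0.0123},
    {"tx": 32, "ty": -32, "tz": 0, "rx": 0, "ry": 0, "rz": 0.0123},
    {"tx": 32, "ty": -32, "tz": 0, "rx": 0, "ry": 0, "rz": 0.0123},
    {"tx": 32, "ty": -32, "tz": 0, "rx": 0, "ry": 0, "rz": 0.0123},
    {"tx": 32, "ty": -32, "tz": 0, "rx": 0, "ry": 0, "rz": 0.0123},
    {"tx": 32, "ty": -32, "tz": 0, "rx": 0, "ry": 0, "rz": 0.0123},
    {"tx": 32, "ty": -32, "tz": 0, "rx": 0, "ry": 0, "rz": 0.0123},
    {"tx": 32, "ty": -32, "tz": 0, "rx": 0, "ry": 0, "rz": 0.0123},
    {"tx": 32, "ty": -32, "tz": 0, "rx": 0, "ry": 0, "rz": 0.0123},
    {"tx": 32, "ty": -32, "tz": 0, "rx": 0, "ry": 0, "rz": 0},
    {"tx": 10, "ty": -10, "tz": 0, "rx": 0, "ry": 0, "rz": 0},
  ],
  gripper=1,
)

```text
time: 1.3
tool_pos: [509.3, 149.2, 231.1]
tcp_rot: [-3.141, 0.0, 2.953]
contact_force: [0.2, 1.6, 0.2]
grip_width: 1.9
finger_force: 0.0
```

```bash
cat >> h.py <<'E'
C=np.array([517.2,-61.2,0]);YAW=-.185
ex=np.array([np.cos(YAW),np.sin(YAW),0]);ey=np.array([-ex[1],ex[0],0]);ez=np.array([0,0,1.])
W=lambda p:C+p[0]*ex+p[1]*ey+p[2]*ez
def cf(p): p=np.array(p)-C;return np.array([p@ex,p@ey,p[2]])
def show(P):
    w=np.array([W(p) for p in P]);print(np.round(np.diff(w,axis=0),1).tolist(),"end",w[-1].round(1))
E
python3 - <<'E'
from h import *
o=bot.get_obs()
cur=cf(o['tool_pos']);print(cur)
P=[cur,(-18,180,200),(-18,172,185)]+[(-18,y,185) for y in(166,160,154,148,144)]
show(P)
Q=[P[-1]]+[(-18,118-85*np.cos(a)+2*np.sin(a)+19,100+85*np.sin(a)+2*np.cos(a)) for a in np.arange(1.5,-.01,-.075)]
show(Q)
E
```

```text
[-46.4287951  205.35878816 231.10744337]
[[23.3, -30.2, -31.1], [-1.5, -7.9, -15.0], [-1.1, -5.9, 0.0], [-1.1, -5.9, 0.0], [-1.1, -5.9, 0.0], [-1.1, -5.9, 0.0], [-0.7, -3.9, 0.0]] end [526.   83.7 185. ]
[[-2.0, -10.8, -0.1], [-1.2, -6.2, -0.5], [-1.2, -6.2, -1.0], [-1.1, -6.1, -1.5], [-1.1, -6.0, -1.9], [-1.1, -5.8, -2.4], [-1.1, -5.6, -2.8], [-1.0, -5.4, -3.2], [-1.0, -5.1, -3.7], [-0.9, -4.9, -4.0], [-0.9, -4.5, -4.4], [-0.8, -4.2, -4.7], [-0.7, -3.8, -5.0], [-0.6, -3.5, -5.3], [-0.6, -3.1, -5.6], [-0.5, -2.6, -5.8], [-0.4, -2.2, -6.0], [-0.3, -1.8, -6.1], [-0.2, -1.3, -6.2], [-0.2, -0.8, -6.3], [-0.1, -0.4, -6.4]] end [509.1  -6.8 102. ]
```

carry_out(
  plan=[
    {"tx": 23, "ty": -30, "tz": -16, "rx": 0, "ry": 0, "rz": 0},
    {"tx": 0, "ty": -4, "tz": -30, "rx": 0, "ry": 0, "rz": 0},
    {"tx": -1, "ty": -6, "tz": 0, "rx": 0, "ry": 0, "rz": 0},
    {"tx": -1, "ty": -6, "tz": 0, "rx": 0, "ry": 0, "rz": 0},
    {"tx": -1, "ty": -6, "tz": 0, "rx": 0, "ry": 0, "rz": 0},
    {"tx": -1, "ty": -6, "tz": 0, "rx": 0, "ry": 0, "rz": 0},
  ],
)

```text
time: 1.9
tool_pos: [526.4, 94.8, 187.4]
tcp_rot: [3.14, 0.003, 2.958]
contact_force: [0.6, 1.9, 1.2]
grip_width: 0.5
finger_force: 0.9
```

Run:
```python
from h import *
o=bot.get_obs();print(cf(o['tool_pos']).round(1),o['contact_force'].round(1))
cv2.imwrite("pics/w1.png",np.vstack([bot.capture("top")[95:285,190:510],bot.capture("scene")[90:280,200:520]])[:,:,::-1].repeat(1,0))
```

```text
[-19.7 155.  187.4] [0.6 1.9 1.2]
```

View pics/w1.png

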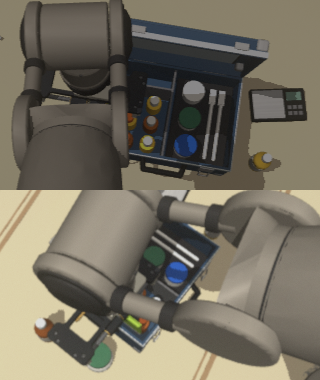

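Both views are mostly blocked by the arm, but the gripper is left of the cover, and the 1.9 N in +y suggests contact. I'll fold on.

carry_out(
  plan=[
    {"tx": -1, "ty": -6, "tz": 0, "rx": 0, "ry": 0, "rz": 0},
    {"tx": -1, "ty": -5, "tz": 0, "rx": 0, "ry": 0, "rz": 0},
    {"tx": -1, "ty": -6, "tz": 0, "rx": 0, "ry": 0, "rz": 0},
    {"tx": -1, "ty": -5, "tz": 0, "rx": 0, "ry": 0, "rz": 0},
    {"tx": -1, "ty": -6, "tz": -1, "rx": 0, "ry": 0, "rz": 0},
    {"tx": -1, "ty": -6, "tz": -1, "rx": 0, "ry": 0, "rz": 0},
    {"tx": -1, "ty": -6, "tz": -1.5, "rx": 0, "ry": 0, "rz": 0},
    {"tx": -1, "ty": -6, "tz": -2, "rx": 0, "ry": 0, "rz": 0},
    {"tx": -1, "ty": -6, "tz": -2.5, "rx": 0, "ry": 0, "rz": 0},
    {"tx": -1, "ty": -5.5, "tz": -3, "rx": 0, "ry": 0, "rz": 0},
  ],
)

```text
time: 3.0
tool_pos: [515.9, 36.3, 174.5]
tcp_rot: [3.142, 0.0, 2.957]
contact_force: [0.2, 0.7, 1.0]
grip_width: 0.1
finger_force: 0.6
```

Run:
```python
from h import *
o=bot.get_obs();c=cf(o['tool_pos']);print(c.round(1),o['contact_force'].round(1),o['moment'].round(2))
```

```text
[-19.2  95.6 174.5] [0.2 0.7 1. ] [ 0.12 -0.02  0.02]
```

carry_out(
  plan=[
    {"tx": -1, "ty": -5.4, "tz": -3.2, "rx": 0, "ry": 0, "rz": 0},
    {"tx": -1, "ty": -5.1, "tz": -3.7, "rx": 0, "ry": 0, "rz": 0},
    {"tx": -0.9, "ty": -4.9, "tz": -4, "rx": 0, "ry": 0, "rz": 0},
    {"tx": -0.9, "ty": -4.5, "tz": -4.4, "rx": 0, "ry": 0, "rz": 0},
    {"tx": -0.8, "ty": -4.2, "tz": -4.7, "rx": 0, "ry": 0, "rz": 0},
    {"tx": -0.7, "ty": -3.8, "tz": -5, "rx": 0, "ry": 0, "rz": 0},
    {"tx": -0.6, "ty": -3.5, "tz": -5.3, "rx": 0, "ry": 0, "rz": 0},
    {"tx": -0.6, "ty": -3.1, "tz": -5.6, "rx": 0, "ry": 0, "rz": 0},
    {"tx": -0.5, "ty": -2.6, "tz": -5.8, "rx": 0, "ry": 0, "rz": 0},
    {"tx": -0.4, "ty": -2.2, "tz": -6, "rx": 0, "ry": 0, "rz": 0},
    {"tx": -0.3, "ty": -1.8, "tz": -6.1, "rx": 0, "ry": 0, "rz": 0},
  ],
)

```text
time: 4.1
tool_pos: [508.3, -4.5, 120.4]
tcp_rot: [-3.142, -0.0, 2.957]
contact_force: [0.0, -0.7, 0.9]
grip_width: 0.0
finger_force: 0.6
```

Run:
```python
from h import *
o=bot.get_obs();c=cf(o['tool_pos']);print(c.round(1),o['contact_force'].round(1),o['moment'].round(2))
```

```text
[-19.2  54.1 120.4] [ 0.  -0.7  0.9] [-0.13 -0.03 -0.02]
```

Now press down to the 102 mm level and slightly past it.

carry_out(
  plan=[
    {"tx": 0, "ty": -1, "tz": -6, "rx": 0, "ry": 0, "rz": 0},
    {"tx": 0, "ty": 0, "tz": -6, "rx": 0, "ry": 0, "rz": 0},
    {"tx": 0, "ty": 0, "tz": -4, "rx": 0, "ry": 0, "rz": 0},
    {"tx": 0, "ty": 0, "tz": -2, "rx": 0, "ry": 0, "rz": 0},
    {"tx": 0, "ty": 0, "tz": -2, "rx": 0, "ry": 0, "rz": 0},
    {"tx": 0, "ty": 0, "tz": 0, "rx": 0, "ry": 0, "rz": 0},
  ],
)

```text
time: 4.7
tool_pos: [508.2, -5.2, 102.1]
tcp_rot: [-3.142, 0.0, 2.957]
contact_force: [-4.2, -1.1, 10.4]
grip_width: 0.3
finger_force: 5.6
```

carry_out(
  plan=[
    {"tx": 0, "ty": 0, "tz": -0.5, "rx": 0, "ry": 0, "rz": 0},
    {"tx": 0, "ty": 0, "tz": 0, "rx": 0, "ry": 0, "rz": 0},
    {"tx": 0, "ty": 0, "tz": 10, "rx": 0, "ry": 0, "rz": 0},
    {"tx": 0, "ty": 0, "tz": 40, "rx": 0, "ry": 0, "rz": 0},
    {"tx": 0, "ty": 0, "tz": 45, "rx": 0, "ry": 0, "rz": 0},
    {"tx": 0, "ty": 0, "tz": 45, "rx": 0, "ry": 0, "rz": 0},
    {"tx": 0, "ty": 0, "tz": 45, "rx": 0, "ry": 0, "rz": 0},
    {"tx": 0, "ty": 20, "tz": 40, "rx": 0, "ry": 0, "rz": 0},
    {"tx": 0, "ty": 40, "tz": 25, "rx": 0, "ry": 0, "rz": 0},
    {"tx": 0, "ty": 40, "tz": 0, "rx": 0, "ry": 0, "rz": 0},
    {"tx": 0, "ty": 40, "tz": 0, "rx": 0, "ry": 0, "rz": 0},
    {"tx": 0, "ty": 10, "tz": 0, "rx": 0, "ry": 0, "rz": 0},
  ],
)

```text
time: 5.9
tool_pos: [507.8, 148.2, 350.7]
tcp_rot: [3.14, 0.0, 2.961]
contact_force: [-0.7, 0.3, -0.0]
grip_width: 0.5
finger_force: 0.0
```

Run:
```python
from h import *
o=bot.get_obs();c=cf(o['tool_pos']);print(c.round(1),o['contact_force'].round(1))
cv2.imwrite("pics/w2.png",np.vstack([bot.capture("top")[95:285,190:510],bot.capture("scene")[20:280,200:520],bot.capture("wrist")[::2,::2]])[:,:,::-1][:600])
```

```text
[-47.8 204.1 350.7] [-0.7  0.3 -0. ]
```

View pics/w2.png

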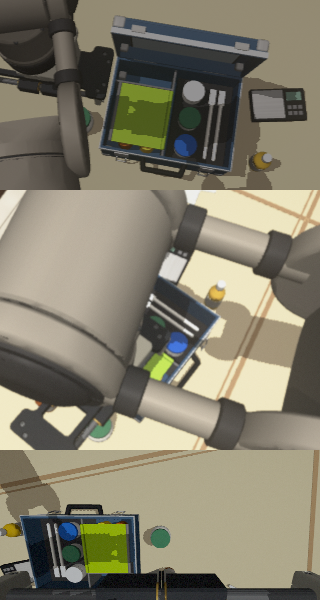

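The pictures show the cover lying flat (top view patch at (140,115)), the lid still open and the case where it was. Next I go over and behind the lid.

Run:
```python
from h import *
cur=cf(bot.get_obs()['tool_pos'])
n=7;P=[cur+(np.array([155,0,350])-cur)*i/n for i in range(n+1)]
show([cur,P[-1]])
f=lambda a,r=150:(100-r*np.cos(a)+32*np.sin(a)+9.5,0,105+r*np.sin(a)+32*np.cos(a))
show([(155,0,350),(155,0,258),(128,0,258),f(1.435)])
A=list(np.arange(1.435,.3,-.06))+list(np.arange(.275,-.001,-.03));print(len(A),np.round(A,2))
show([f(a) for a in A])
```

```text
[[161.3, -234.5, -0.3]] end [669.6 -89.7 350. ]
[[0.0, 0.0, -92.0], [-26.5, 5.0, 0.0], [-7.0, 1.3, -0.0]] end [636.  -83.4 258. ]
29 [1.44 1.38 1.32 1.25 1.19 1.13 1.07 1.01 0.95 0.89 0.83 0.77 0.71 0.65
 0.59 0.53 0.47 0.41 0.35 0.28 0.25 0.22 0.19 0.16 0.13 0.1  0.07 0.04
 0.01]
[[-9.0, 1.7, 0.4], [-9.0, 1.7, -0.1], [-9.0, 1.7, -0.7], [-9.0, 1.7, -1.2], [-8.9, 1.7, -1.8], [-8.8, 1.6, -2.3], [-8.6, 1.6, -2.9], [-8.4, 1.6, -3.4], [-8.2, 1.5, -3.9], [-8.0, 1.5, -4.4], [-7.7, 1.4, -4.9], [-7.4, 1.4, -5.3], [-7.1, 1.3, -5.8], [-6.7, 1.3, -6.2], [-6.3, 1.2, -6.6], [-5.9, 1.1, -6.9], [-5.5, 1.0, -7.3], [-5.1, 0.9, -7.6], [-6.0, 1.1, -10.6], [-2.0, 0.4, -4.1], [-1.9, 0.4, -4.2], [-1.8, 0.3, -4.2], [-1.7, 0.3, -4.3], [-1.6, 0.3, -4.3], [-1.4, 0.3, -4.4], [-1.3, 0.2, -4.4], [-1.2, 0.2, -4.4], [-1.0, 0.2, -4.5]] end [477.6 -53.8 137.7]
```

carry_out(
  plan=[
    {"tx": 23, "ty": -33, "tz": 0, "rx": 0, "ry": 0, "rz": 0},
    {"tx": 23, "ty": -33, "tz": 0, "rx": 0, "ry": 0, "rz": 0},
    {"tx": 23, "ty": -33, "tz": 0, "rx": 0, "ry": 0, "rz": 0},
    {"tx": 23, "ty": -33, "tz": 0, "rx": 0, "ry": 0, "rz": 0},
    {"tx": 23, "ty": -33, "tz": 0, "rx": 0, "ry": 0, "rz": 0},
    {"tx": 23, "ty": -34, "tz": 0, "rx": 0, "ry": 0, "rz": 0},
    {"tx": 24, "ty": -35, "tz": 0, "rx": 0, "ry": 0, "rz": 0},
    {"tx": 0, "ty": 0, "tz": 0, "rx": 0, "ry": 0, "rz": 0},
  ],
)

```text
time: 6.85
tool_pos: [671.3, -96.6, 347.2]
tcp_rot: [-3.14, -0.003, 2.949]
contact_force: [-0.7, -0.7, -0.8]
grip_width: -0.0
finger_force: 0.0
```

Run:
```python
from h import *
o=bot.get_obs();c=cf(o['tool_pos']);print(c.round(1),o['contact_force'].round(1),o['tcp_rot'].round(3))
```

```text
[158.   -6.5 347.2] [-0.7 -0.7 -0.8] [-3.140e+00 -3.000e-03  2.949e+00]
```

carry_out(
  plan=[
    {"tx": 0, "ty": 0, "tz": -30, "rx": 0, "ry": 0, "rz": 0},
    {"tx": 0, "ty": 3, "tz": -40, "rx": 0, "ry": 0, "rz": 0},
    {"tx": 0, "ty": 3, "tz": -19, "rx": 0, "ry": 0, "rz": 0},
    {"tx": -10, "ty": 2, "tz": 0, "rx": 0, "ry": 0, "rz": 0},
    {"tx": -10, "ty": 2, "tz": 0, "rx": 0, "ry": 0, "rz": 0},
    {"tx": -8, "ty": 1.5, "tz": 0, "rx": 0, "ry": 0, "rz": 0},
    {"tx": -6, "ty": 1, "tz": 0, "rx": 0, "ry": 0, "rz": 0},
    {"tx": -5, "ty": 1, "tz": 0, "rx": 0, "ry": 0, "rz": 0},
    {"tx": -5, "ty": 1, "tz": 0, "rx": 0, "ry": 0, "rz": 0},
  ],
)

```text
time: 7.75
tool_pos: [626.8, -75.8, 261.9]
tcp_rot: [-3.141, 0.003, 2.956]
contact_force: [4.2, -2.6, -0.9]
grip_width: 0.6
finger_force: 2.2
```

Run:
```python
from h import *
o=bot.get_obs();c=cf(o['tool_pos']);print(c.round(1),o['contact_force'].round(1),o['tcp_rot'].round(3))
```

```text
[110.4   5.8 261.9] [ 4.2 -2.6 -0.9] [-3.141e+00  3.000e-03  2.956e+00]
```

carry_out(
  plan=[
    {"tx": -9, "ty": 1.7, "tz": -0.6, "rx": 0, "ry": 0, "rz": 0},
    {"tx": -9, "ty": 1.7, "tz": -1.2, "rx": 0, "ry": 0, "rz": 0},
    {"tx": -9, "ty": 1.7, "tz": -1.7, "rx": 0, "ry": 0, "rz": 0},
    {"tx": -8.9, "ty": 1.7, "tz": -2.3, "rx": 0, "ry": 0, "rz": 0},
    {"tx": -8.8, "ty": 1.6, "tz": -2.8, "rx": 0, "ry": 0, "rz": 0},
    {"tx": -8.6, "ty": 1.6, "tz": -3.3, "rx": 0, "ry": 0, "rz": 0},
    {"tx": -8.4, "ty": 1.6, "tz": -3.7, "rx": 0, "ry": 0, "rz": 0},
    {"tx": -8.2, "ty": 1.5, "tz": -4, "rx": 0, "ry": 0, "rz": 0},
    {"tx": -8, "ty": 1.5, "tz": -4.4, "rx": 0, "ry": 0, "rz": 0},
  ],
)

```text
time: 8.65
tool_pos: [549.0, -61.0, 238.4]
tcp_rot: [-3.141, 0.004, 2.956]
contact_force: [3.6, -1.9, 1.2]
grip_width: 0.3
finger_force: 1.8
```

```bash
cat > st.py <<'E'
from h import *
from scipy.optimize import fsolve
o=bot.get_obs();c=cf(o['tool_pos']);print(c.round(1),o['contact_force'].round(1))
g=lambda v:[100-v[1]*np.cos(v[0])+32*np.sin(v[0])+9.5-c[0],105+v[1]*np.sin(v[0])+32*np.cos(v[0])-c[2]]
a,r=fsolve(g,[.8,150]);print("a,r",a,r)
f=lambda a,r=r:(100-r*np.cos(a)+32*np.sin(a)+9.5,0,105+r*np.sin(a)+32*np.cos(a))
A=[a]
while A[-1]>0.001:A.append(max(0,A[-1]-(.06 if A[-1]>.3 else .03)))
print(len(A)-1);show([f(x) for x in A])
E
python3 st.py
```

```text
[ 31.2   6.  238.4] [ 3.6 -1.9  1.2]
a,r 0.8316013986924492 151.2906553077221
19
[[-7.7, 1.4, -4.9], [-7.4, 1.4, -5.4], [-7.1, 1.3, -5.8], [-6.7, 1.3, -6.3], [-6.3, 1.2, -6.7], [-5.9, 1.1, -7.0], [-5.5, 1.0, -7.4], [-5.1, 0.9, -7.7], [-4.6, 0.9, -8.0], [-2.1, 0.4, -4.1], [-2.0, 0.4, -4.2], [-1.9, 0.4, -4.2], [-1.8, 0.3, -4.3], [-1.6, 0.3, -4.3], [-1.5, 0.3, -4.4], [-1.4, 0.3, -4.4], [-1.2, 0.2, -4.5], [-1.1, 0.2, -4.5], [-0.7, 0.1, -3.3]] end [476.1 -53.5 137. ]
```

carry_out(
  plan=[
    {"tx": -7.7, "ty": 1.4, "tz": -4.9, "rx": 0, "ry": 0, "rz": 0},
    {"tx": -7.4, "ty": 1.4, "tz": -5.4, "rx": 0, "ry": 0, "rz": 0},
    {"tx": -7.1, "ty": 1.3, "tz": -5.8, "rx": 0, "ry": 0, "rz": 0},
    {"tx": -6.7, "ty": 1.3, "tz": -6.3, "rx": 0, "ry": 0, "rz": 0},
    {"tx": -6.3, "ty": 1.2, "tz": -6.7, "rx": 0, "ry": 0, "rz": 0},
    {"tx": -5.9, "ty": 1.1, "tz": -7, "rx": 0, "ry": 0, "rz": 0},
    {"tx": -5.5, "ty": 1, "tz": -7.4, "rx": 0, "ry": 0, "rz": 0},
    {"tx": -5.1, "ty": 0.9, "tz": -7.7, "rx": 0, "ry": 0, "rz": 0},
    {"tx": -4.6, "ty": 0.9, "tz": -8, "rx": 0, "ry": 0, "rz": 0},
  ],
)

```text
time: 9.55
tool_pos: [491.7, -49.4, 177.6]
tcp_rot: [3.141, -0.0, 2.957]
contact_force: [2.5, -0.8, 1.7]
grip_width: 0.5
finger_force: 1.4
```

```bash
python3 st.py
```

```text
[-27.3   6.9 177.6] [ 2.5 -0.8  1.7]
a,r 0.2796118049577887 151.48283636661583
10
[[-2.1, 0.4, -4.1], [-2.0, 0.4, -4.2], [-1.8, 0.3, -4.3], [-1.7, 0.3, -4.3], [-1.6, 0.3, -4.4], [-1.4, 0.3, -4.4], [-1.3, 0.2, -4.4], [-1.2, 0.2, -4.5], [-1.1, 0.2, -4.5], [-0.3, 0.1, -1.5]] end [475.9 -53.5 137. ]
```

carry_out(
  plan=[
    {"tx": -2, "ty": 0.4, "tz": -4, "rx": 0, "ry": 0, "rz": 0},
    {"tx": -2, "ty": 0.4, "tz": -4, "rx": 0, "ry": 0, "rz": 0},
    {"tx": -1.8, "ty": 0.3, "tz": -4.3, "rx": 0, "ry": 0, "rz": 0},
    {"tx": -1.7, "ty": 0.3, "tz": -4.3, "rx": 0, "ry": 0, "rz": 0},
    {"tx": -1.6, "ty": 0.3, "tz": -4.4, "rx": 0, "ry": 0, "rz": 0},
    {"tx": -1.4, "ty": 0.3, "tz": -4.4, "rx": 0, "ry": 0, "rz": 0},
    {"tx": -1.3, "ty": 0.2, "tz": -4.4, "rx": 0, "ry": 0, "rz": 0},
    {"tx": -1.2, "ty": 0.2, "tz": -4.5, "rx": 0, "ry": 0, "rz": 0},
    {"tx": -1, "ty": 0.2, "tz": -4, "rx": 0, "ry": 0, "rz": 0},
    {"tx": 0, "ty": 0, "tz": -2, "rx": 0, "ry": 0, "rz": 0},
    {"tx": 0, "ty": 0, "tz": 0, "rx": 0, "ry": 0, "rz": 0},
  ],
)

```text
time: 10.65
tool_pos: [477.9, -47.1, 137.5]
tcp_rot: [-3.142, -0.001, 2.957]
contact_force: [-0.4, 0.0, -0.4]
grip_width: 0.6
finger_force: 0.0
```

carry_out(
  plan=[
    {"tx": 0, "ty": 0, "tz": -1.5, "rx": 0, "ry": 0, "rz": 0},
    {"tx": 0, "ty": 0, "tz": -1.5, "rx": 0, "ry": 0, "rz": 0},
    {"tx": 0, "ty": 0, "tz": 0, "rx": 0, "ry": 0, "rz": 0},
  ],
)

```text
time: 10.95
tool_pos: [478.3, -47.2, 137.0]
tcp_rot: [-3.141, 0.002, 2.957]
contact_force: [-7.2, 1.7, 21.5]
grip_width: 0.6
finger_force: 10.2
```

The lid stops solidly at z = 137 with 21 N, so it is shut. I'll retreat upwards and check.

carry_out(
  plan=[
    {"tx": 0, "ty": 0, "tz": 3, "rx": 0, "ry": 0, "rz": 0},
    {"tx": 0, "ty": 0, "tz": 20, "rx": 0, "ry": 0, "rz": 0},
    {"tx": 0, "ty": 0, "tz": 40, "rx": 0, "ry": 0, "rz": 0},
    {"tx": 0, "ty": 20, "tz": 40, "rx": 0, "ry": 0, "rz": 0},
    {"tx": 0, "ty": 35, "tz": 30, "rx": 0, "ry": 0, "rz": 0},
    {"tx": -10, "ty": 40, "tz": 20, "rx": 0, "ry": 0, "rz": 0},
    {"tx": -20, "ty": 40, "tz": 0, "rx": 0, "ry": 0, "rz": 0},
    {"tx": -25, "ty": 40, "tz": 0, "rx": 0, "ry": 0, "rz": 0},
    {"tx": -25, "ty": 40, "tz": 0, "rx": 0, "ry": 0, "rz": 0},
    {"tx": -25, "ty": 40, "tz": 0, "rx": 0, "ry": 0, "rz": 0},
    {"tx": -25, "ty": 40, "tz": 0, "rx": 0, "ry": 0, "rz": 0},
    {"tx": 0, "ty": 0, "tz": 0, "rx": 0, "ry": 0, "rz": 0},
  ],
)

```text
time: 12.15
tool_pos: [345.3, 251.6, 288.0]
tcp_rot: [3.14, -0.001, 2.964]
contact_force: [0.6, -0.6, -0.0]
grip_width: 0.4
finger_force: 0.0
```

Run:
```python
from h import *
im=np.vstack([cv2.resize(bot.capture("top")[95:285,190:510],None,fx=1.6,fy=1.6),cv2.resize(bot.capture("scene")[20:190,200:520],None,fx=1.6,fy=1.6)])
cv2.imwrite("pics/end.png",im[:,:,::-1])
print(bot.get_obs()['contact_force'].round(1))
print("expected lid top corners in crop",((proj("top",[W(p) for p in((-100,135,137),(-100,-135,137),(100,-135,137),(100,135,137))])-[190,95])*1.6).round())
```

```text
[-0.3 -0.1  0.2]
expected lid top corners in crop [[158. 233.]
 [374. 271.]
 [394. 118.]
 [187.  83.]]
```

View pics/end.png

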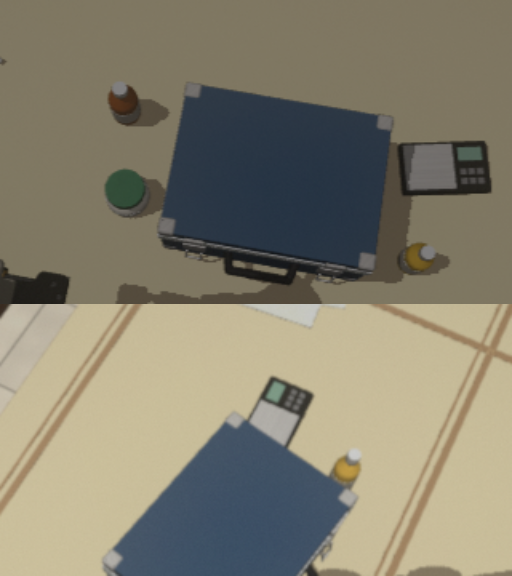

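The case is shut. The lid corners at (160,233), (374,270), (393,118) and (187,86) match the expected ones to within about 3 px, and the loose things stand as before.

```bash
python3 -c "from plant import bot;print(bot.close_job())"
```

```text
the job is handed in; nothing more can be done
None
```

The cover is folded flat and the lid eased fully shut; the last pictures showed the case and the loose things where they started, and I handed the job in at about 12 s without being told the verdict.

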